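# Fetch the tealight from under the shelf riser with the reacher

## Robot

A 6-joint arm with a two-finger parallel gripper is mounted at the origin on a cart in front of the work surface, level with it; the furniture and walls round the work are solid. World frame = base frame: x ahead of the robot, y to its left, z up, the work surface at z = 0. Lengths are in mm, angles in rad, forces in N, time in s.
With the tool pointing down it reaches from about 375 to 900 mm from the base axis. Payload 3.1 kg.
Tool frame: the origin (TCP) lies midway between the tips of the shut fingers; the grasp point (between the pads) lies 19 mm behind it (grasp_offset is the distance from the TCP to the grasp point, in mm); z points along the fingers, y is the line along which they close (so a half turn about z gives the same grasp; the last joint's range is limited). The gripper opens to 87 mm and grips with 3 to 60 N. Pads are 19 mm wide; open, the fingers measure 117 mm over their backs; the gripper's body (75 mm by 190 mm) begins 51 mm behind the grasp point.
Start: joints at [-1.508, 0.527, 1.433, -0, 1.181, -0.178], TCP at [149.075, -606.938, 222.548] pointing down, gripper open.
Joint ranges: [-3.08, 3.08], [-0.75, 2.2], [0.22, 2.44], [-1.43, 4.57], [0, 2.65], [-2.85, 2.85]. Speed limits (rad/s): [2.79, 2.79, 3.14, 3.14, 3.14, 3.14].

## Interface

Orientations are given as a 3x3 rotation matrix whose columns are the frame's x, y, z axes.
In Python, from station import * gives the robot as it stands. The module is installed in compiled form; this text tells all that it offers.
- The arm moves only by the tool step_arm, never from a script. Its argument "commands" is a list of rows, each a list of 7 numbers: the gripper command: -1 is fully open, 1 is shut, values between are in proportion, then the shift along the tool's x, y, z in m, then the turn, a rotation vector about the tool's x, y, z in degrees. A call has exactly 10 rows; each row shifts and turns the commanded pose from where the row before left it, along the tool's axes as they then stand; what a row does not reach is not made up. A row lasts 1/8 s, in which the tool goes at most 62.5 mm and 10.7 degrees, less where a joint would pass 70% of its speed; a pose out of reach is approached as far as the arm can. A call with a gripper value outside its range is refused whole. The fingers move at their own pace and stop on an object; "grip_force" is the grip in N (left out, the last holds). Time passes only in rows, so rows that do not move let the fingers close, or fill a call up. It gives the time, the measured TCP pose, the force, the opening and the grip force at its end, in the units of the state.
- observe(): the state, without advancing time (a new reading comes with each control period).
- capture(name): name is "side" or "top" or "wrist"; returns a dict with "img" (400x640x3 uint8, red, green, blue), "vfov" (degrees; the focal length in pixels is half the picture's height over the tangent of half this angle, whatever the lens; pixels are square), "cx", "cy" (the principal point, pixels), "extrinsics" (4x4, takes a point from camera to world coordinates); the wrist camera has in their place "T_tool_cam" (4x4, takes a point from camera to tool coordinates, whose origin is the TCP and whose axes are the flange's). Camera axes: x right, y down, z forward; pixel columns grow to the right and rows downward; lengths in mm; the calibration is good to about 2 mm. A picture is of the moment at which its call begins: read the wrist's pose just before it. There is no depth.
- hand_in(): hands the job in; it is judged then, once.
The state is a dict: "time": time; "qpos": joint angles; "joint_velocities": joint speeds; "effort": joint torques, N m; "position": TCP position; "eef_rot": TCP orientation; "force": force on the tool from outside, world axes, zero at the start; "torque": the same for the moment, N m; "finger_gap": opening from 0.0 (shut) to 1.0 (fully open); "gripper_force": force on a finger pad.
Only numpy, scipy, OpenCV 4.12 (cv2) and the standard library are available. Lean on these libraries where they do the work, as an engineer would, in place of code of your own. Each camera call takes 0.05 s, during which the arm holds its last target. There are 200 camera calls.

## Task

A tealight has slid under the low wire shelf riser, where the gripper does not fit: take the orange reacher from the wooden board over the sink, put its open jaws round the tealight from the riser's open right-hand side, and squeeze the trigger gently, without crushing the thin cup, until the jaws hold it. Lift it a little, bring it out in the jaws and set it gently upright in the middle of the blue dish, without touching it with the gripper, dropping it, or shifting the dish or the things on the riser. Then lay the reacher flat on the wooden board again and let go of it.

Things in the scene. Friction and masses are not known exactly. Their poses are not given: they have to be found in the camera images.
- reacher: Orange, black and aluminium pick-up tool, 0.27 kg, on small feet on the board, jaws to +y. Origin: at foot level under the middle of the grip; x along the boom to the jaws, y left, z up. Boom up to 26 mm high beyond x = 65 mm; jaw tips reach x = 240. Its parts move with the hand once gripped.
- grip (a point): Middle of the grip, reacher frame (0, 0, 25) mm, near the balance point: a fixed orange bar 90 mm long (outer face y = -27 mm) and a black trigger bar 64 mm long (outer face y = +27 at rest), both z = 8 to 42 mm. Pinch them together from above, across y. Fingers that close evenly shift the tool body toward its +y by half the trigger's travel.
- trigger (a joint): Trigger travel (m): 0 released, jaws open; 0.013 full. Return spring: some 21 N to start it (a 20 N pinch carries the tool with its jaws open), 27 N at about 0.009, where the jaws meet a 38 mm tealight. Beyond that each jaw presses with about 0.4 of the added pinch force: a pinch of 40 to 50 N holds well, 80 N crushes (limit 20 N a jaw).
- jaw_left: Left (+y) jaw: level black cup, z = 3.5 to 20 mm above the tool's feet, that swings sideways; origin on its hinge at (165, 14) mm in the reacher's frame. The open mouth between the jaws is about 52 mm wide.
- jaw_right: Right (-y) jaw, mirror image; origin on its hinge at (165, -14) mm.
- jaw_center (a point): Point midway between the jaws where the tealight's middle should be: in the reacher's frame (215, 0, 11.5) mm.
- tealight: Tealight in a thin metal cup, 38 mm diameter, 15 mm high, about 20 g; origin at the centre of its underside, z up. It stands on the worktop under the riser.
- rack: Fixed low wire shelf riser, 230 (x) x 160 (y) x 65 mm high, clear height 57 mm below its wires. Origin on the worktop under its middle. Legs of 6 mm at the four corners (x = +-115, y = +-80 mm); a wire 30 mm up joins the legs at both x ends; a rail of 8 mm, 10 mm up, closes the +y side at y = 74 mm; the -y side (robot's right) is open.
- dish: Blue footed dish on the board, 130 mm diameter, rim 19 mm high; origin at the centre of its underside, z up; inner floor 12 mm above that, flat to about 38 mm from the middle. Loose, 0.3 kg.
- board: Fixed wooden board let into the sink opening, 425 (x) x 300 (y) x 20 mm; origin at the centre of its underside. Its top is 6 mm above the worktop, level; reacher and dish stand on it.
- mustard_bottle: Yellow squeeze bottle 61 mm wide, 194 mm tall, standing on the riser; origin under its middle. Leave alone.
- yellow_spice_jar: Glass spice jar with yellow cap, 45 mm wide, 100 mm tall, standing on the riser. Leave alone.
- black_spice_jar: Glass spice jar with black cap, 41 mm wide, 105 mm tall, standing on the riser. Leave alone.

How it is judged:
By the outcome, as a careful person would: the job done as asked, in the order asked, and still so for the second after the job is handed in, with the robot touching nothing.
It also fails if it takes over 61 s, if anything falls off the work surface, if the arm or the gripper's body presses on something with over 40 N, if the wrist force passes 120 N, or if a joint passes its speed limit or range.

## Working session

There is one attempt and no reset: what is moved stays moved. The work goes in short steps, Python scripts to look and compute and a tool call to move; the robot and the scene stay as the last step left them, time stands still between calls to the robot, and variables do not carry over. Pictures are saved under pics/ and viewed, at most 10 in all, crops included, and the job is handed in when it is done.

Besides the shell and the picture viewer there is one more tool, called after ">>>" as name([rows], argument=value, ...), one row to a line, values as JSON. step_arm: Moves the arm, as the interface text tells. Its arguments: {"type":"object","properties":{"commands":{"type":"array"},"grip_force":{"type":"number"}},"required":["commands"]}

```bash
mkdir -p pics; cat > h.py <<'E'
from station import *
import numpy as np, cv2
def cam(n):
    s=observe(); c=capture(n); im=c["img"]; f=im.shape[0]/2/np.tan(np.radians(c["vfov"])/2)
    if "extrinsics" in c: T=np.array(c["extrinsics"])
    else:
        W=np.eye(4); W[:3,:3]=np.array(s["eef_rot"]); W[:3,3]=s["position"]; T=W@np.array(c["T_tool_cam"])
    return dict(im=im,f=f,cx=c["cx"],cy=c["cy"],T=T)
def ray(c,u,v,z):
    d=c["T"][:3,:3]@np.array([(u-c["cx"])/c["f"],(v-c["cy"])/c["f"],1]); o=c["T"][:3,3]
    return o+d*(z-o[2])/d[2]
def proj(c,p):
    q=np.linalg.inv(c["T"])@np.append(p,1); return c["cx"]+c["f"]*q[0]/q[2],c["cy"]+c["f"]*q[1]/q[2]
def save(c,n): cv2.imwrite("pics/"+n+".png",c["im"][:,:,::-1])
E
python3 - <<'E'
from h import *
s=observe()
print({k:np.round(s[k],3).tolist() for k in s})
for n in("side","top"):
    c=cam(n);save(c,n+"0");print(n,np.round(c["T"],2).tolist(),c["f"],c["cx"],c["cy"])
E
```

```text
{'time': 0.0, 'qpos': [-1.508, 0.528, 1.434, -0.0, 1.181, -0.179], 'joint_velocities': [0.001, -0.001, 0.0, -0.001, -0.001, -0.0], 'effort': [0.001, -44.004, -17.659, 0.063, 0.058, -0.0], 'position': [149.034, -606.211, 221.584], 'eef_rot': [[0.971, 0.239, -0.0], [0.239, -0.971, 0.002], [0.0, -0.002, -1.0]], 'force': [0.633, 0.043, -0.428], 'torque': [0.017, 0.015, -0.02], 'gripper_force': 0.0, 'finger_gap': 1.004}
side [[0.02, -0.88, 0.48, -80.53], [-1.0, -0.01, 0.02, -47.34], [-0.01, -0.48, -0.88, 1159.93], [0.0, 0.0, 0.0, 1.0]] 474.1592587629338 322.09516027045174 193.82698044589674
top [[0.01, -0.99, 0.14, 356.64], [-1.0, -0.01, 0.0, -22.34], [0.0, -0.14, -0.99, 1154.6], [0.0, 0.0, 0.0, 1.0]] 391.81066564653776 317.2597454227964 198.10438244574806
```

View pics/side0.png

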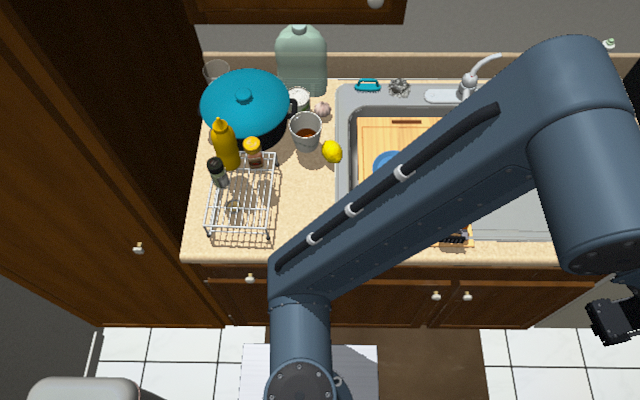

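View pics/top0.png

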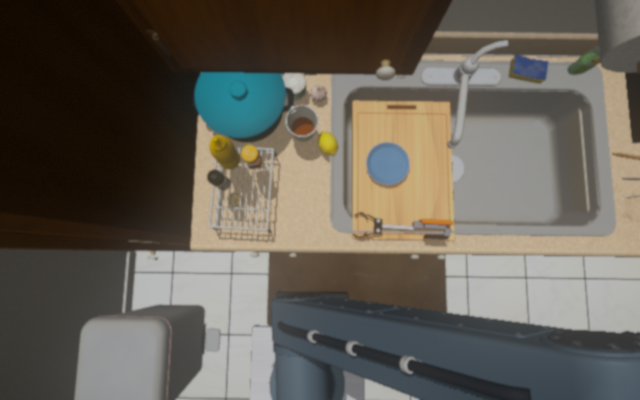

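```bash
python3 - <<'E'
from h import *
c=cam("top")
a=cv2.resize(c["im"][135:250,195:285],None,fx=5,fy=5,interpolation=cv2.INTER_CUBIC)
b=cv2.resize(c["im"][205:245,345:465],None,fx=5,fy=5,interpolation=cv2.INTER_CUBIC)
o=np.zeros((575,800,3),np.uint8); o[:,:450]=a; b=b[:, :]; 
d=cv2.resize(c["im"][205:245,345:465],(350,117)); o[:117,450:]=d
cs=cam("side"); e=cv2.resize(cs["im"][140:245,200:290],(350,408),interpolation=cv2.INTER_CUBIC); o[160:568,450:]=e
cv2.imwrite("pics/crop0.png",o[:,:,::-1])
hsv=cv2.cvtColor(c["im"],cv2.COLOR_RGB2HSV)
m=cv2.inRange(hsv,(100,80,60),(118,255,255)); m[:, :350]=0; m[:,430:]=0;m[:120]=0;m[200:]=0
k=cv2.findContours(m,0,2)[0]; k=max(k,key=cv2.contourArea); (u,v),r=cv2.minEnclosingCircle(k); print(u,v,r,ray(c,u,v,25))
for n,(u,v,z) in dict(jawtip=(353,226,18),gripend=(452,228,31),orangeL=(420,222,40),bTL=(353,101,6),bBR=(453,238,6),bTR=(452,101,6),riserTL=(218,150,65),TR=(273,150,65),BR=(270,228,65),BL=(215,228,65),tea=(236,206,15)).items(): print(n,ray(c,u,v,z).round(0))
E
```

```text
387.69512939453125 163.56504821777344 19.757295608520508 [ 621.97896911 -227.62607493   25.        ]
jawtip [ 437. -126.   18.]
gripend [ 434. -409.   31.]
orangeL [ 449. -315.   40.]
bTL [ 821. -127.    6.]
bBR [ 407. -419.    6.]
bTR [ 826. -431.    6.]
riserTL [645. 264.  65.]
TR [648. 107.  65.]
BR [425. 109.  65.]
BL [423. 262.  65.]
tea [491. 216.  15.]
```

View pics/crop0.png

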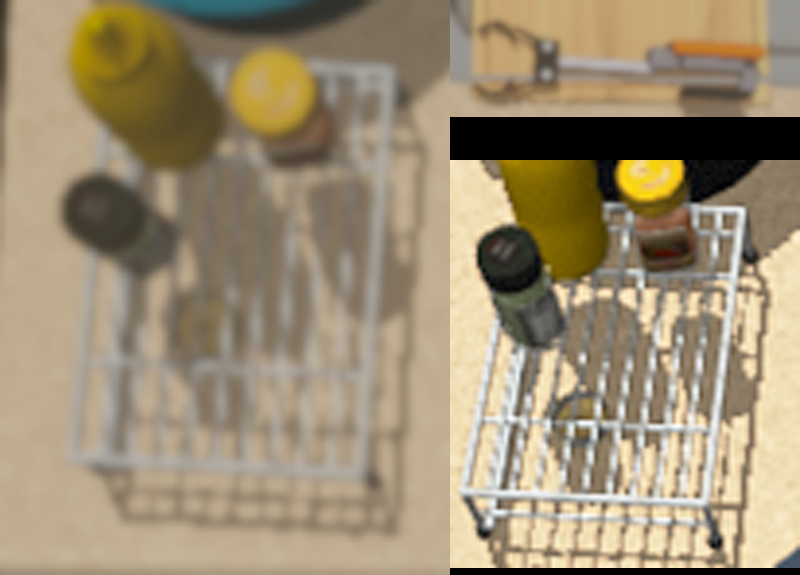

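The reacher lies along +y with its origin near (432, -363). The dish is at (622, -228), the riser centre near (536, 185), and the tealight near (508, 218). I'll go above the grip.

>>> step_arm([
  [-1, 0.0416, -0.0211, 0, 0, 0, -9.5],
  [-1, 0.0446, -0.014, 0, 0, 0, -9.5],
  [-1, 0.0463, -0.0064, 0, 0, 0, -9.5],
  [-1, 0.0467, 0.0013, 0, 0, 0, -9.5],
  [-1, 0.0458, 0.009, 0, 0, 0, -9.5],
  [-1, 0.0437, 0.0164, 0, 0, 0, -9.5],
  [-1, 0.0404, 0.0234, 0, 0, 0, -9.5],
  [-1, 0.036, 0.0298, 0, 0, 0, -9.5],
  [-1, 0, 0, 0, 0, 0, 0],
  [-1, 0, 0, 0, 0, 0, 0],
])

```text
time: 1.45
position: [432.1, -363.4, 222.4]
eef_rot: [[0.004, 1.0, -0.001], [1.0, -0.004, -0.0], [-0.0, -0.001, -1.0]]
force: [-0.2, -0.3, -0.1]
finger_gap: 1.006
gripper_force: 0.0
```

```bash
python3 - <<'E'
from h import *
s=observe();print(s["position"],np.round(s["eef_rot"],3).tolist())
c=cam("wrist");save(c,"w1");print(c["T"].round(2).tolist(),c["f"])
t=cam("side");hsv=cv2.cvtColor(t["im"],cv2.COLOR_RGB2HSV);save(t,"s1")
def rayd(c,u,v): return c["T"][:3,3],c["T"][:3,:3]@np.array([(u-c["cx"])/c["f"],(v-c["cy"])/c["f"],1])
print("tea",ray(t,233.4,205.6,15))
E
```

```text
[ 432.14256092 -363.4265952   222.43917056] [[0.004, 1.0, -0.001], [1.0, -0.004, -0.0], [-0.0, -0.001, -1.0]]
[[1.0, -0.01, -0.0, 431.0], [-0.01, -0.96, -0.28, -286.19], [-0.0, 0.28, -0.96, 384.02], [0.0, 0.0, 0.0, 1.0]] 278.3710991772077
tea [511.36078589 214.54404382  15.        ]
```

View pics/w1.png

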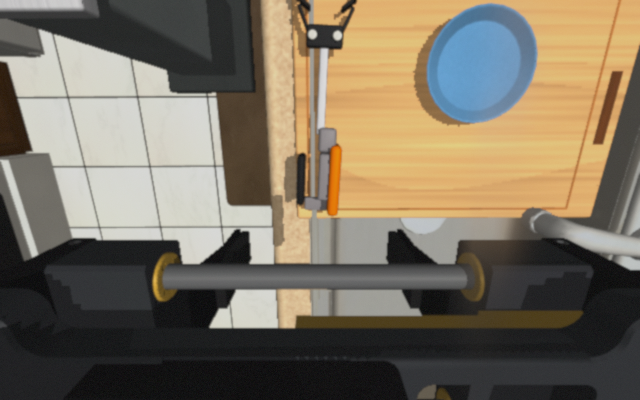

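```bash
python3 - <<'E'
from h import *
c=cam("wrist");hsv=cv2.cvtColor(c["im"],cv2.COLOR_RGB2HSV)
m=cv2.inRange(hsv,(5,200,150),(18,255,255));m[:130]=0;m[225:]=0;m[:,:318]=0;m[:,350:]=0
ys,xs=np.nonzero(m);print(len(xs),xs.min(),xs.max(),ys.min(),ys.max())
k=cv2.findContours(m,0,2)[0];k=max(k,key=cv2.contourArea);r=cv2.minAreaRect(k);print(r)
P=[ray(c,*p,48) for p in cv2.boxPoints(r)];print(np.round(P,1))
for n,(u,v,z) in dict(trigTop=(301,157,48),trigBot=(301,203,48),h1=(312,37,28),h2=(336,37,28),boom=(323,100,26)).items():print(n,ray(c,u,v,z).round(1))
k=cv2.inRange(hsv,(98,90,60),(118,255,255));k[:,:400]=0;k[:,560:]=0;k[150:]=0
k=max(cv2.findContours(k,0,2)[0],key=cv2.contourArea);(u,v),a,b=cv2.fitEllipse(k);print("dish",u,v,ray(c,u,v,22))
e=cv2.resize(c["im"][0:230,270:390],None,fx=2.6*1.5,fy=2.6,interpolation=cv2.INTER_CUBIC);cv2.imwrite("pics/c1.png",e[:,:,::-1])
E
```

```text
664 328 341 145 214
((334.313232421875, 179.48831176757812), (9.918148040771484, 69.30228424072266), 3.5763344764709473)
[[ 441.  -403.5   48. ]
 [ 446.  -316.6   48. ]
 [ 457.7 -317.4   48. ]
 [ 453.6 -404.4   48. ]]
trigTop [ 409.3 -331.    48. ]
trigBot [ 407.9 -388.9   48. ]
h1 [ 423.9 -197.8   28. ]
h2 [ 451.2 -198.    28. ]
boom [ 436.3 -265.3   26. ]
dish 473.88360595703125 61.87211608886719 [ 614.91064689 -223.77858198   22.        ]
```

>>> step_arm([
  [-1, 0.0024, -0.003, 0.03, 0, 0, 3],
  [-1, 0, 0, 0.05, 0, 0, 0],
  [-1, 0, 0, 0.05, 0, 0, 0],
  [-1, 0, 0, 0.04, 0, 0, 0],
  [-1, 0, 0, 0.025, 0, 0, 0],
  [-1, 0, 0, 0.0155, 0, 0, 0],
  [-1, 0, 0, 0, 0, 0, 0],
  [1, 0, 0, 0, 0, 0, 0],
  [1, 0, 0, 0, 0, 0, 0],
  [1, 0, 0, 0, 0, 0, 0],
], grip_force=18)

```text
time: 2.85
position: [429.7, -361.3, 12.9]
eef_rot: [[0.056, 0.998, 0.001], [0.998, -0.056, -0.001], [-0.001, 0.001, -1.0]]
force: [1.0, -0.3, 0.3]
finger_gap: 0.744
gripper_force: 0.0
```

>>> step_arm([
  [1, 0, 0, 0, 0, 0, 0],
  [1, 0, 0, 0, 0, 0, 0],
  [1, 0, 0, 0, 0, 0, 0],
  [1, 0, 0, -0.01, 0, 0, 0],
  [1, 0, 0, -0.03, 0, 0, 0],
  [1, 0, 0, -0.04, 0, 0, 0],
  [1, 0, 0, -0.03, 0, 0, 0],
  [1, 0, 0, 0, 0, 0, 0],
  [1, 0, 0, 0, 0, 0, 0],
  [1, 0, 0, 0, 0, 0, 0],
])

```text
time: 4.1
position: [428.4, -359.8, 120.3]
eef_rot: [[0.056, 0.998, -0.002], [0.998, -0.056, 0.003], [0.003, -0.003, -1.0]]
force: [0.1, 0.3, -2.9]
finger_gap: 0.619
gripper_force: 18.0
```

```bash
python3 - <<'E'
from h import *
s=observe();print(s["position"],np.round(s["eef_rot"],3).tolist())
c=cam("wrist");t=cam("side")
o=np.zeros((600,800,3),np.uint8);o[:,:420]=cv2.resize(c["im"][0:230,250:410],(420,600),interpolation=cv2.INTER_CUBIC)
o[:300,420:]=cv2.resize(t["im"][150:270,360:512],(380,300),interpolation=cv2.INTER_CUBIC)
o[300:,420:]=cv2.resize(t["im"][150:250,190:290],(380,300),interpolation=cv2.INTER_CUBIC)
cv2.imwrite("pics/c2.png",o[:,:,::-1])
E
```

```text
[ 428.39175764 -359.82777147  120.30291673] [[0.056, 0.998, -0.002], [0.998, -0.056, 0.003], [0.003, -0.003, -1.0]]
```

View pics/c2.png

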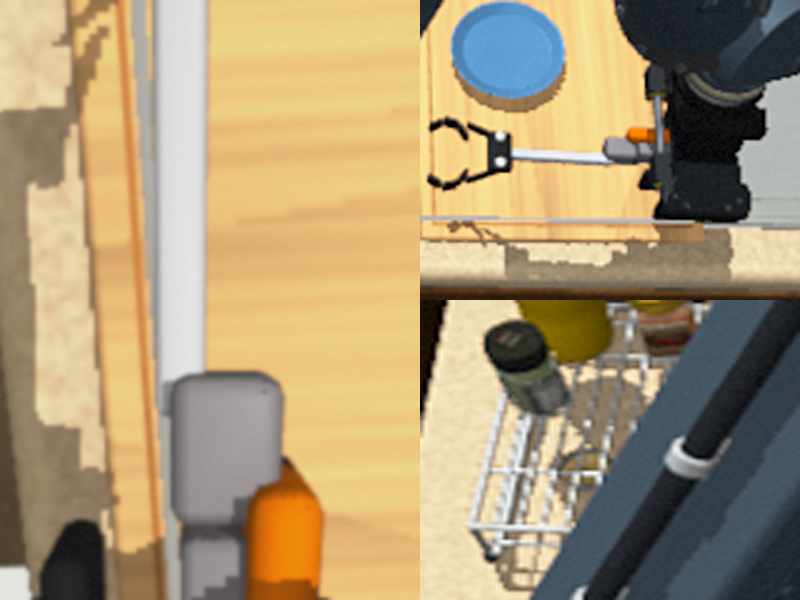

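>>> step_arm([
  [1, 0, 0, 0, 0, 0, -3.2],
  [1, 0.02, 0.009, 0, 0, 0, 0],
  [1, 0.037, 0.016, 0, 0, 0, 0],
  [1, 0.037, 0.016, 0, 0, 0, 0],
  [1, 0.037, 0.016, 0, 0, 0, 0],
  [1, 0.034, 0.015, 0, 0, 0, 0],
  [1, 0.02, 0.009, 0, 0, 0, 0],
  [1, 0, 0, 0.03, 0, 0, 0],
  [1, 0, 0, 0.03, 0, 0, 0],
  [1, 0, 0, 0, 0, 0, 0],
])

```text
time: 5.45
position: [508.4, -173.5, 60.0]
eef_rot: [[-0.0, 1.0, -0.006], [1.0, 0.0, 0.004], [0.004, -0.006, -1.0]]
force: [-0.8, -0.5, -2.9]
finger_gap: 0.621
gripper_force: 18.0
```

```bash
python3 - <<'E'
from h import *
s=observe();print(s["position"],np.round(s["eef_rot"],3).tolist())
t=cam("side");p=cam("top")
o=np.zeros((600,800,3),np.uint8)
o[:,:400]=cv2.resize(p["im"][130:250,195:275],(400,600),interpolation=cv2.INTER_CUBIC)
o[:300,400:]=cv2.resize(t["im"][140:245,200:340],(400,300),interpolation=cv2.INTER_CUBIC)
o[300:,400:]=cv2.resize(p["im"][140:245,270:410],(400,300),interpolation=cv2.INTER_CUBIC)
cv2.imwrite("pics/c3.png",o[:,:,::-1])
P=np.array(s["position"])
for q in((215,0,20),(165,14,27),(165,-14,27),(238,8,18)):
  w=P+np.array([-q[1],q[0],q[2]-6.9]);print(q,np.round(proj(p,w),1),np.round(proj(t,w),1))
for w in((421,105,65),(651,105,65),(421,265,65)): print(w,np.round(proj(p,w),1),np.round(proj(t,w),1))
E
```

```text
[ 508.42217876 -173.52937965   59.97174978] [[-0.0, 1.0, -0.006], [1.0, 0.0, 0.004], [0.004, -0.006, -1.0]]
(215, 0, 20) [294.7 198.2] [295.5 196.9]
(165, 14, 27) [312.5 203.1] [314.5 200.6]
(165, -14, 27) [312.7 193.1] [314.7 191.1]
(238, 8, 18) [286.4 201. ] [286.6 199.9]
(421, 105, 65) [271.3 229.4] [269.3 228.5]
(651, 105, 65) [273.7 148.9] [275.  152.9]
(421, 265, 65) [213.7 228.6] [206.5 227.9]
```

View pics/c3.png

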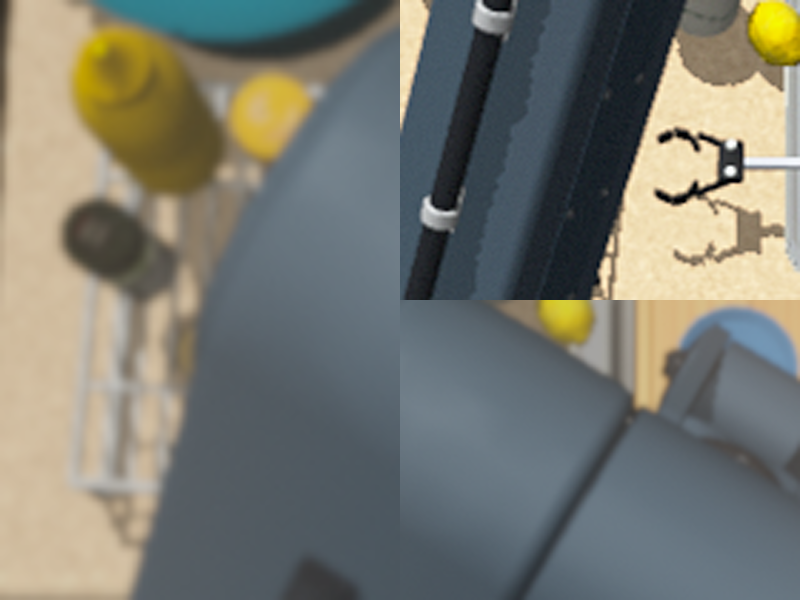

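>>> step_arm([
  [1, 0, 0.0015, 0.018, 0, 0, 0],
  [1, 0, 0, 0.018, 0, 0, 0],
  [1, 0.015, 0, 0, 0, 0, 0],
  [1, 0.03, 0, 0, 0, 0, 0],
  [1, 0.03, 0, 0, 0, 0, 0],
  [1, 0.03, 0, 0, 0, 0, 0],
  [1, 0.022, 0, 0, 0, 0, 0],
  [1, 0.012, 0, 0, 0, 0, 0],
  [1, 0, 0, 0.007, 0, 0, 0],
  [1, 0, 0, 0.006, 0, 0, 0],
])

```text
time: 6.8
position: [512.2, -37.4, 12.8]
eef_rot: [[0.0, 1.0, 0.001], [1.0, -0.0, -0.0], [-0.0, 0.001, -1.0]]
force: [-0.4, 0.3, -2.7]
finger_gap: 0.618
gripper_force: 18.0
```

```bash
python3 - <<'E'
from h import *
s=observe();print(s["position"],np.round(s["eef_rot"],3).tolist())
t=cam("side");p=cam("top")
o=np.zeros((600,800,3),np.uint8)
o[:,:400]=cv2.resize(p["im"][130:250,205:285],(400,600),interpolation=cv2.INTER_CUBIC)
o[:,400:]=cv2.resize(t["im"][140:250,200:280],(400,600),interpolation=cv2.INTER_CUBIC)
cv2.imwrite("pics/c4.png",o[:,:,::-1])
P=np.array(s["position"])
for q in((215,0,20),(165,14,27),(165,-14,27)):
  w=P+np.array([-q[1],q[0],q[2]-6.9]);print(q,np.round(proj(p,w),1),np.round(proj(t,w),1))
E
```

```text
[512.23237427 -37.43758858  12.75269865] [[0.0, 1.0, 0.001], [1.0, -0.0, -0.0], [-0.0, 0.001, -1.0]]
(215, 0, 20) [248.9 198.5] [246.4 203.6]
(165, 14, 27) [265.6 203.2] [264.1 207.2]
(165, -14, 27) [265.9 193.6] [264.9 198. ]
```

View pics/c4.png

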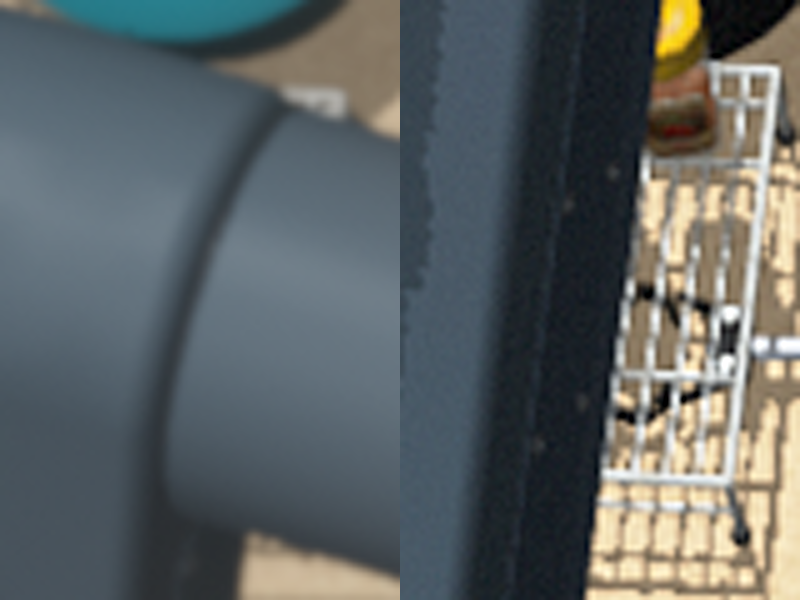

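>>> step_arm([
  [1, 0, -0.0016, 0.002, 0, 0, 0],
  [1, 0, 0, 0.0016, 0, 0, 0],
  [1, 0.006, 0, 0, 0, 0, 0],
  [1, 0.01, 0, 0, 0, 0, 0],
  [1, 0.01, 0, 0, 0, 0, 0],
  [1, 0.008, 0, 0, 0, 0, 0],
  [1, 0.006, 0, 0, 0, 0, 0],
  [1, 0, 0, 0, 0, 0, 0],
  [1, 0, 0, 0, 0, 0, 0],
  [1, 0, 0, 0, 0, 0, 0],
])

```text
time: 8.15
position: [510.3, 2.8, 9.4]
eef_rot: [[0.001, 1.0, 0.0], [1.0, -0.001, -0.0], [-0.0, 0.0, -1.0]]
force: [0.1, -0.4, -1.5]
finger_gap: 0.617
gripper_force: 18.0
```

>>> step_arm([
  [1, 0, 0, -0.001, 0, 0, 0],
  [1, 0, 0.002, 0, 0, 0, 0],
  [1, 0, 0.001, 0, 0, 0, 0],
  [1, 0, 0, 0, 0, 0, 0],
  [1, 0, 0, 0, 0, 0, 0],
  [1, 0, 0, 0, 0, 0, 0],
  [1, 0, 0, 0, 0, 0, 0],
  [1, 0, 0, 0, 0, 0, 0],
  [1, 0, 0, 0, 0, 0, 0],
  [1, 0, 0, 0, 0, 0, 0],
], grip_force=26)

```text
time: 9.4
position: [513.3, 3.1, 10.5]
eef_rot: [[0.0, 1.0, 0.0], [1.0, -0.0, 0.0], [0.0, 0.0, -1.0]]
force: [0.0, -0.1, -2.2]
finger_gap: 0.524
gripper_force: 26.0
```

>>> step_arm([
  [1, 0, 0.001, 0, 0, 0, 0],
  [1, 0, 0, 0, 0, 0, 0],
  [1, 0, 0, 0, 0, 0, 0],
  [1, 0, 0, 0, 0, 0, 0],
  [1, 0, 0, 0, 0, 0, 0],
  [1, 0, 0, 0, 0, 0, 0],
  [1, 0, 0, 0, 0, 0, 0],
  [1, 0, 0, 0, 0, 0, 0],
  [1, 0, 0, 0, 0, 0, 0],
  [1, 0, 0, 0, 0, 0, 0],
], grip_force=45)

```text
time: 10.65
position: [514.3, 3.1, 10.5]
eef_rot: [[0.0, 1.0, 0.0], [1.0, -0.0, -0.0], [-0.0, 0.0, -1.0]]
force: [0.4, 0.9, -2.2]
finger_gap: 0.499
gripper_force: 45.0
```

>>> step_arm([
  [1, 0, 0, -0.004, 0, 0, 0],
  [1, 0, 0, -0.006, 0, 0, 0],
  [1, 0, 0, -0.005, 0, 0, 0],
  [1, 0, 0, 0, 0, 0, 0],
  [1, -0.01, 0, 0, 0, 0, 0],
  [1, -0.02, 0, 0, 0, 0, 0],
  [1, -0.03, 0, 0, 0, 0, 0],
  [1, -0.03, 0, 0, 0, 0, 0],
  [1, -0.03, 0, 0, 0, 0, 0],
  [1, -0.03, 0, 0, 0, 0, 0],
])

```text
time: 11.9
position: [514.0, -148.6, 25.2]
eef_rot: [[0.001, 1.0, -0.0], [1.0, -0.001, -0.0], [-0.0, -0.0, -1.0]]
force: [-0.0, 0.2, -3.1]
finger_gap: 0.499
gripper_force: 45.0
```

>>> step_arm([
  [1, -0.03, 0, 0, 0, 0, 0],
  [1, -0.02, 0, 0, 0, 0, 0],
  [1, -0.01, 0, 0, 0, 0, 0],
  [1, 0, 0, -0.015, 0, 0, 0],
  [1, 0, 0, -0.02, 0, 0, 0],
  [1, 0, 0, -0.02, 0, 0, 0],
  [1, 0, 0, -0.015, 0, 0, 0],
  [1, 0, 0, 0, 0, 0, 0],
  [1, 0, 0, 0, 0, 0, 0],
  [1, 0, 0, 0, 0, 0, 0],
])

```text
time: 13.15
position: [513.7, -206.4, 94.7]
eef_rot: [[-0.0, 1.0, -0.002], [1.0, 0.0, 0.001], [0.001, -0.002, -1.0]]
force: [-0.3, 0.3, -3.1]
finger_gap: 0.499
gripper_force: 45.0
```

```bash
python3 - <<'E'
from h import *
s=observe();print(s["position"],np.round(s["eef_rot"],3).tolist())
t=cam("side")
o=np.zeros((480,800,3),np.uint8)
o[:]=cv2.resize(t["im"][130:250,200:400],(800,480),interpolation=cv2.INTER_CUBIC)
cv2.imwrite("pics/c5.png",o[:,:,::-1])
P=np.array(s["position"])
for q in((215,4.5,20),(165,18.5,27),(165,-9.5,27)):
  w=P+np.array([-q[1],q[0],q[2]-6.9]);print(q,np.round(proj(t,w),1))
E
```

```text
[ 513.67547099 -206.43182965   94.6742118 ] [[-0.0, 1.0, -0.002], [1.0, 0.0, 0.001], [0.001, -0.002, -1.0]]
(215, 4.5, 20) [307.7 190.3]
(165, 18.5, 27) [327.2 194. ]
(165, -9.5, 27) [327.4 184.3]
```

View pics/c5.png

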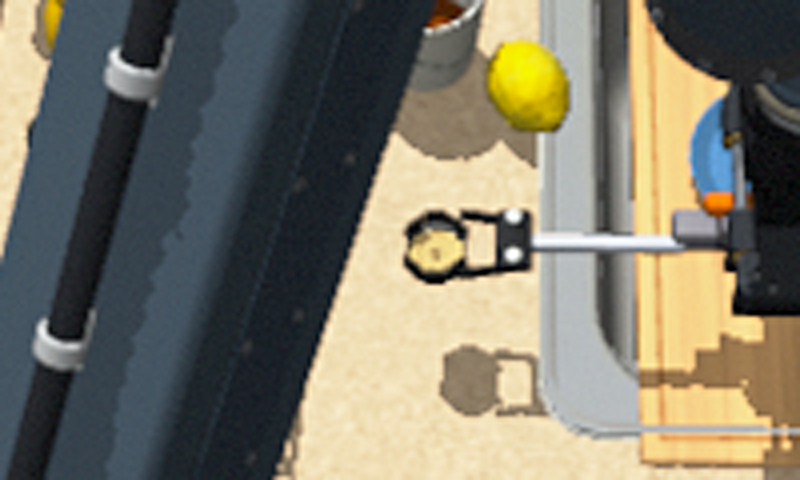

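```bash
python3 - <<'E'
from h import *
t=cam("side");p=cam("top")
print("side rim eye",ray(t,395.4,170,25).round(1))
for f,c,roi in(("top0",p,(350,430,120,200)),("w1",dict(f=278.37,cx=None),(400,560,0,150))):
  im=cv2.imread(f"pics/{f}.png");h=cv2.cvtColor(im,cv2.COLOR_BGR2HSV);m=cv2.inRange(h,(95,60,40),(120,255,255))
  z=np.zeros_like(m);z[roi[2]:roi[3],roi[0]:roi[1]]=m[roi[2]:roi[3],roi[0]:roi[1]]
  k=max(cv2.findContours(z,0,1)[0],key=cv2.contourArea);print(f,cv2.boundingRect(k),cv2.fitEllipse(k))
  if f=="top0":
    W=np.array([ray(c,*q[0],25)[:2] for q in k]);(x,y),r=cv2.minEnclosingCircle(W.astype(np.float32));print(x,y,r,(W.max(0)+W.min(0))/2,np.ptp(W,axis=0))
im=cv2.imread("pics/c2.png")[:300,420:];h=cv2.cvtColor(im,cv2.COLOR_BGR2HSV);m=cv2.inRange(h,(95,60,40),(120,255,255));m[:,160:]=0
k=max(cv2.findContours(m,0,1)[0],key=cv2.contourArea)
W=np.array([ray(t,360+q[0][0]*.4,150+q[0][1]*.4,25)[:2] for q in k]);print("side",cv2.minEnclosingCircle(W.astype(np.float32)),(W.max(0)+W.min(0))/2,np.ptp(W,axis=0))
s=observe()
for zz in(97,99,101):print("tea-hand",ray(t,309.5,192.5,zz)-s["position"])
E
```

```text
side rim eye [ 623.3 -231.4   25. ]
top0 (368, 144, 40, 40) ((387.545654296875, 163.3135223388672), (38.97338104248047, 40.207584381103516), 122.37084197998047)
623.4042358398438 -227.36578369140625 60.75813293457031 [ 622.62888363 -227.17850116] [117.94669631 115.38812422]
w1 (427, 4, 110, 119) ((481.20452880859375, 62.79540252685547), (102.06645965576172, 122.78520965576172), 32.639793395996094)
side ((624.9913940429688, -230.33786010742188), 63.839691162109375) [ 625.31512517 -229.98757798] [125.48285571 125.94692573]
tea-hand [ -5.12998951 210.96686732   2.20969709]
tea-hand [ -6.23881372 210.86984947   4.20969709]
tea-hand [ -7.34763793 210.77283163   6.20969709]
```

>>> step_arm([
  [1, -0.009, -0.035, 0, 0, 0, 0],
  [1, -0.009, -0.035, 0, 0, 0, 0],
  [1, -0.009, -0.035, 0, 0, 0, 0],
  [1, 0, 0, 0, 0, 0, 6],
  [1, 0, 0, 0, 0, 0, 10],
  [1, 0, 0, 0, 0, 0, 10],
  [1, 0, 0, 0, 0, 0, 10],
  [1, 0, 0, 0, 0, 0, 10],
  [1, 0, 0, 0, 0, 0, 10],
  [1, 0, 0, 0, 0, 0, 10],
])

```text
time: 14.55
position: [409.1, -233.9, 95.2]
eef_rot: [[0.916, 0.401, -0.001], [0.401, -0.916, 0.001], [-0.0, -0.001, -1.0]]
force: [0.2, 0.4, -3.2]
finger_gap: 0.497
gripper_force: 45.0
```

>>> step_arm([
  [1, 0, 0, 0, 0, 0, 10],
  [1, 0, 0, 0, 0, 0, 9],
  [1, 0, 0, 0, 0, 0, 5],
  [1, 0, 0, 0, 0, 0, 0],
  [1, 0, 0, 0, 0, 0, 0],
  [1, 0, 0, 0.02, 0, 0, 0],
  [1, 0, 0, 0.015, 0, 0, 0],
  [1, 0, 0, 0, 0, 0, 0],
  [1, 0, 0, 0, 0, 0, 0],
  [1, 0, 0, 0, 0, 0, 0],
])

```text
time: 15.8
position: [409.6, -234.2, 61.0]
eef_rot: [[1.0, 0.0, 0.001], [0.0, -1.0, -0.001], [0.001, 0.001, -1.0]]
force: [0.5, 0.4, -3.2]
finger_gap: 0.497
gripper_force: 45.0
```

```bash
python3 - <<'E'
from h import *
s=observe();print(s["position"],np.round(s["eef_rot"],3).tolist(),s["qpos"])
t=cam("side");p=cam("top");w=cam("wrist")
o=np.zeros((600,800,3),np.uint8)
o[:300,:400]=cv2.resize(t["im"][110:260,340:540],(400,300),interpolation=cv2.INTER_CUBIC)
o[:300,400:]=cv2.resize(p["im"][100:250,330:530],(400,300),interpolation=cv2.INTER_CUBIC)
o[300:,:480]=cv2.resize(w["im"],(480,300))
cv2.imwrite("pics/c6.png",o[:,:,::-1])
E
```

```text
[ 409.64102302 -234.22141957   61.03311352] [[1.0, 0.0, 0.001], [0.0, -1.0, -0.001], [0.001, 0.001, -1.0]] [-7.56860431e-01  6.10312044e-01  1.94613282e+00 -5.91387566e-06
  5.83807171e-01  8.13692710e-01]
```

View pics/c6.png

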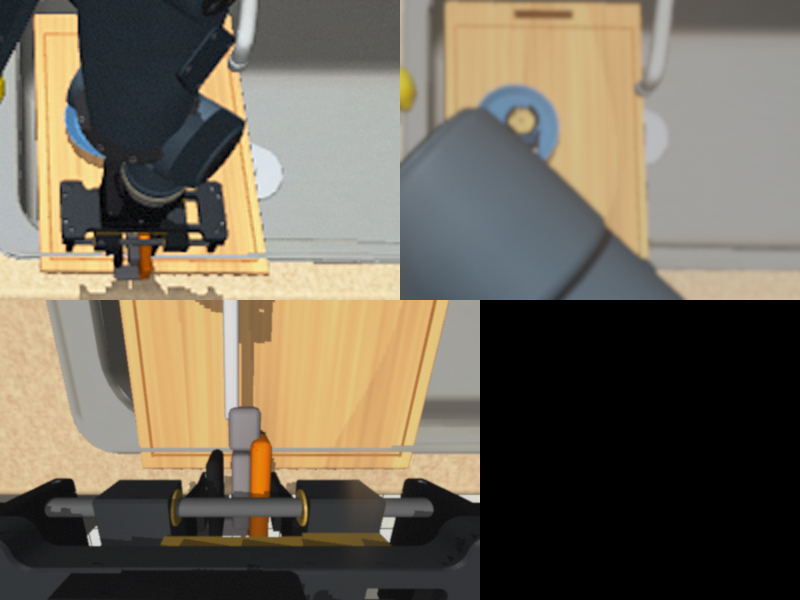

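```bash
python3 - <<'E'
from h import *
p=cam("top")
hsv=cv2.cvtColor(p["im"],cv2.COLOR_RGB2HSV);r=hsv[150:170,380:400]
m=cv2.inRange(p["im"],(110,90,30),(255,255,170));z=np.zeros_like(m);z[150:172,380:402]=m[150:172,380:402]
z[cv2.inRange(hsv,(95,60,0),(125,255,255))>0]=0
k=max(cv2.findContours(z,0,1)[0],key=cv2.contourArea);(u,v),rr=cv2.minEnclosingCircle(k);print(u,v,rr,ray(p,u,v,65.5),ray(p,390.5,160,65.5))
m=cv2.inRange(hsv,(95,60,40),(120,255,255));m[:, :350]=0;m[:,430:]=0;m[:120]=0;m[200:]=0
print(cv2.boundingRect(max(cv2.findContours(m,0,1)[0],key=cv2.contourArea)))
E
```

```text
390.51885986328125 159.78302001953125 7.235715866088867 [ 623.59258503 -228.43241981   65.5       ] [ 622.95905513 -228.37082952   65.5       ]
(371, 144, 37, 35)
```

>>> step_arm([
  [1, -0.0005, -0.0005, 0.012, 0, 0, 0],
  [1, 0, 0, 0.009, 0, 0, 0],
  [1, 0, 0, 0.005, 0, 0, 0],
  [1, 0, 0, 0.002, 0, 0, 0],
  [1, 0, 0, 0.0015, 0, 0, 0],
  [1, 0, 0, 0, 0, 0, 0],
  [1, 0, 0, 0, 0, 0, 0],
  [1, 0, 0, 0, 0, 0, 0],
  [1, 0, 0, 0, 0, 0, 0],
  [1, 0, 0, 0, 0, 0, 0],
])

```text
time: 17.25
position: [408.8, -233.4, 31.0]
eef_rot: [[1.0, -0.0, 0.0], [-0.0, -1.0, -0.0], [0.0, 0.0, -1.0]]
force: [-0.9, 0.2, -2.1]
finger_gap: 0.494
gripper_force: 45.0
```

```bash
python3 - <<'E'
from h import *
for i in range(5):
  s=observe();p=cam("top");print(np.round(s["force"],2),np.round(s["torque"],3),s["position"].round(2) if hasattr(s["position"],"round") else s["position"])
E
```

```text
[-0.86  0.2  -2.07] [ 0.074  0.105 -0.017] [ 408.77 -233.4    31.01]
[ 0.46  0.33 -4.1 ] [0.102 0.169 0.001] [ 408.78 -233.41   30.99]
[-0.7   0.12 -2.8 ] [-0.002  0.144  0.029] [ 408.77 -233.4    30.97]
[ 0.53 -0.03 -3.12] [0.095 0.159 0.035] [ 408.75 -233.4    30.97]
[-0.49 -0.24 -3.37] [0.05  0.085 0.017] [ 408.75 -233.37   30.96]
```

>>> step_arm([
  [1, 0, 0, 0.0005, 0, 0, 0],
  [1, 0, 0, 0, 0, 0, 0],
  [1, 0, 0, 0, 0, 0, 0],
  [1, 0, 0, 0.0005, 0, 0, 0],
  [1, 0, 0, 0, 0, 0, 0],
  [1, 0, 0, 0, 0, 0, 0],
  [1, 0, 0, 0, 0, 0, 0],
  [1, 0, 0, 0, 0, 0, 0],
  [1, 0, 0, 0, 0, 0, 0],
  [1, 0, 0, 0, 0, 0, 0],
])

```text
time: 18.75
position: [408.7, -233.3, 29.9]
eef_rot: [[1.0, -0.0, -0.0], [-0.0, -1.0, 0.0], [-0.0, -0.0, -1.0]]
force: [-0.1, 0.6, -3.5]
finger_gap: 0.498
gripper_force: 45.0
```

```bash
python3 - <<'E'
from h import *
for i in range(4):
  s=observe();p=cam("top");print(np.round(s["force"],2),np.round(s["torque"],3),np.round(s["position"],2))
E
```

```text
[-0.06  0.6  -3.54] [ 0.045  0.173 -0.   ] [ 408.71 -233.34   29.94]
[ 0.32  0.21 -2.74] [ 0.048  0.172 -0.014] [ 408.76 -233.4    29.96]
[-0.61  0.2  -2.61] [0.037 0.101 0.032] [ 408.75 -233.39   29.94]
[ 0.81  1.02 -3.63] [ 0.036  0.133 -0.018] [ 408.79 -233.41   29.96]
```

>>> step_arm([
  [1, 0, 0, 0.0005, 0, 0, 0],
  [1, 0, 0, 0, 0, 0, 0],
  [1, 0, 0, 0.0005, 0, 0, 0],
  [1, 0, 0, 0, 0, 0, 0],
  [1, 0, 0, 0.0003, 0, 0, 0],
  [1, 0, 0, 0, 0, 0, 0],
  [1, 0, 0, 0, 0, 0, 0],
  [1, 0, 0, 0, 0, 0, 0],
  [1, 0, 0, 0, 0, 0, 0],
  [1, 0, 0, 0, 0, 0, 0],
])

```text
time: 20.2
position: [408.8, -233.4, 28.7]
eef_rot: [[1.0, -0.0, 0.0], [-0.0, -1.0, -0.0], [0.0, 0.0, -1.0]]
force: [0.5, 0.2, -2.3]
finger_gap: 0.497
gripper_force: 45.0
```

```bash
python3 - <<'E'
from h import *
F=[];T=[]
for i in range(6):
  s=observe();capture("top");F.append(s["force"]);T.append(s["torque"])
print(np.mean(F,0).round(2),np.mean(T,0).round(3),np.round(s["position"],2))
E
```

```text
[ 0.07 -0.17 -2.6 ] [ 0.036  0.08  -0.009] [ 408.76 -233.39   28.65]
```

>>> step_arm([
  [1, 0, 0, 0.0004, 0, 0, 0],
  [1, 0, 0, 0, 0, 0, 0],
  [1, 0, 0, 0, 0, 0, 0],
  [1, 0, 0, 0, 0, 0, 0],
  [1, 0, 0, 0, 0, 0, 0],
  [1, 0, 0, 0, 0, 0, 0],
  [1, 0, 0, 0, 0, 0, 0],
  [1, 0, 0, 0, 0, 0, 0],
  [1, 0, 0, 0, 0, 0, 0],
  [1, 0, 0, 0, 0, 0, 0],
])

```text
time: 21.75
position: [408.8, -233.4, 28.3]
eef_rot: [[1.0, -0.0, 0.0], [-0.0, -1.0, -0.0], [0.0, 0.0, -1.0]]
force: [0.3, 0.3, -2.1]
finger_gap: 0.5
gripper_force: 45.0
```

```bash
python3 - <<'E'
from h import *
F=[];T=[]
for i in range(6):
  s=observe();capture("top");F.append(s["force"]);T.append(s["torque"])
print(np.mean(F,0).round(2),np.mean(T,0).round(3),np.round(s["position"],2))
E
```

```text
[ 0.31  0.04 -2.52] [ 0.021 -0.021 -0.   ] [ 408.76 -233.4    28.25]
```

>>> step_arm([
  [1, 0, -0.001, 0, 0, 0, 0],
  [1, 0, 0, 0, 0, 0, 0],
  [1, 0, 0, 0, 0, 0, 0],
  [1, 0, 0, 0, 0, 0, 0],
  [1, 0, 0, 0, 0, 0, 0],
  [1, 0, 0, 0, 0, 0, 0],
  [1, 0, 0, 0, 0, 0, 0],
  [1, 0, 0, 0, 0, 0, 0],
  [1, 0, 0, 0, 0, 0, 0],
  [1, 0, 0, 0, 0, 0, 0],
], grip_force=26)

```text
time: 23.3
position: [408.8, -232.4, 28.3]
eef_rot: [[1.0, -0.0, 0.0], [-0.0, -1.0, -0.0], [0.0, 0.0, -1.0]]
force: [0.9, -0.9, -1.8]
finger_gap: 0.52
gripper_force: 26.0
```

>>> step_arm([
  [1, 0, -0.0025, 0, 0, 0, 0],
  [1, 0, -0.0015, 0, 0, 0, 0],
  [1, 0, 0, 0, 0, 0, 0],
  [1, 0, 0, 0, 0, 0, 0],
  [1, 0, 0, 0, 0, 0, 0],
  [1, 0, 0, 0, 0, 0, 0],
  [1, 0, 0, 0, 0, 0, 0],
  [1, 0, 0, 0, 0, 0, 0],
  [1, 0, 0, 0, 0, 0, 0],
  [1, 0, 0, 0, 0, 0, 0],
], grip_force=18)

```text
time: 24.55
position: [408.7, -228.4, 28.2]
eef_rot: [[1.0, -0.0, -0.0], [-0.0, -1.0, 0.0], [-0.0, -0.0, -1.0]]
force: [0.8, 0.8, -2.3]
finger_gap: 0.617
gripper_force: 18.0
```

```bash
python3 - <<'E'
from h import *
s=observe();p=cam("top")
o=cv2.resize(p["im"][130:200,345:435],(720,560),interpolation=cv2.INTER_CUBIC)
cv2.imwrite("pics/c7.png",o[:,:,::-1]);print(s["force"],s["torque"])
E
```

```text
[ 0.84153375  0.75884881 -2.33669332] [ 0.08356422 -0.03272876  0.05238199]
```

View pics/c7.png

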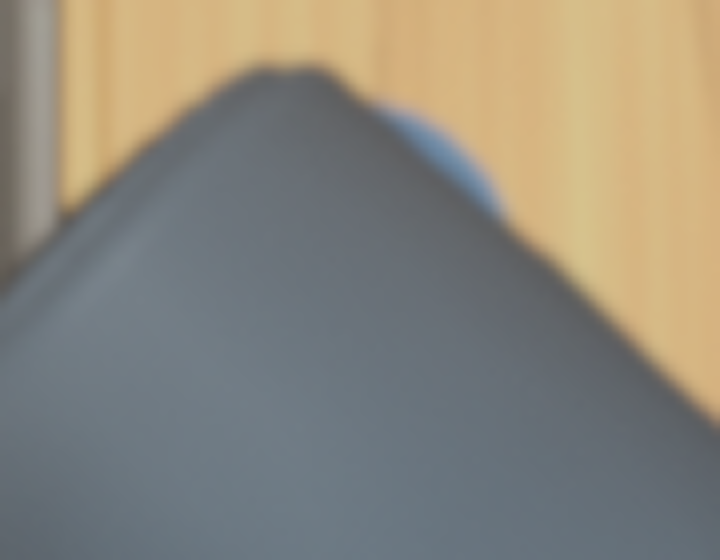

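>>> step_arm([
  [1, 0, 0, -0.002, 0, 0, 0],
  [1, 0, 0, -0.004, 0, 0, 0],
  [1, 0, 0, -0.006, 0, 0, 0],
  [1, 0, 0, -0.01, 0, 0, 0],
  [1, 0, 0, -0.02, 0, 0, 0],
  [1, 0, 0, -0.03, 0, 0, 0],
  [1, 0, 0, -0.03, 0, 0, 0],
  [1, 0, 0, -0.018, 0, 0, 0],
  [1, 0, 0, 0, 0, 0, 0],
  [1, 0, 0, 0, 0, 0, 0],
])

```text
time: 25.85
position: [408.3, -227.9, 148.0]
eef_rot: [[1.0, -0.0, -0.001], [-0.0, -1.0, 0.001], [-0.001, -0.001, -1.0]]
force: [0.4, -0.6, -3.2]
finger_gap: 0.618
gripper_force: 18.0
```

```bash
python3 - <<'E'
from h import *
s=observe();p=cam("top");print(s["position"],s["force"])
hsv=cv2.cvtColor(p["im"],cv2.COLOR_RGB2HSV)
m=cv2.inRange(hsv,(95,60,40),(120,255,255));m[:, :350]=0;m[:,430:]=0;m[:120]=0;m[200:]=0
k=max(cv2.findContours(m,0,1)[0],key=cv2.contourArea);print(cv2.boundingRect(k))
W=np.array([ray(p,*q[0],25)[:2] for q in k]);print(W.max(0),W.min(0))
x=hsv[140:190,364:412];g=lambda h:''.join('B' if 95<h[0]<125 and h[1]>60 else 'y' if h[0]<35 and h[1]>50 and h[2]>110 else '#' if h[2]<90 else '.' for h in h)
print('\n'.join(''.join('B' if 95<q[0]<125 and q[1]>75 else 'y' if q[0]<35 and q[1]>40 and q[2]>90 else '#' if q[2]<80 else '.' for q in r) for r in x))
E
```

```text
[ 408.25424008 -227.94681732  147.98777867] [ 0.40493365 -0.55814082 -3.20496522]
(368, 144, 39, 40)
[ 681.60223178 -169.48443905] [ 563.7368273  -282.08075917]
yyyyyyyyyyyyyyyyyyyyyyyyyyyyyyyyyyyyyyyyyyyyyyyy
yyyyyyyyyyyyyyyyyyyyyyyyyyyyyyyyyyyyyyyyyyyyyyyy
yyyyyyyyyyyyyyyyyyy.........yyyyyyyyyyyyyyyyyyyy
yyyyyyyyyyyyyyyy...............yyyyyyyyyyyyyyyyy
yyyyyyyyyyyyy............B........yyyyyyyyyyyyyy
yyyyyyyyyyy......BBB....BBBBBBB....yyyyyyyyyyyyy
yyyyyyyyyy....BBBBBB....BBBBBBBBB....yyyyyyyyyyy
yyyyyyyyy...BBBBBBB....BBBBBBBBBBBB...yyyyyyyyyy
yyyyyyyy...BBBBBBBB...BBBBBBBBBBBBBB...yyyyyyyyy
yyyyyyy...BBBBBBBBB...BBBBBBBBBBBBBBB...yyyyyyyy
yyyyyy...BBBBBBBBBB..BBBBBBBBBBBBBBBBB...yyyyyyy
yyyyyy..BBBBBBBBBB...BBBBBBBBBBBBBBBBBB...yyyyyy
yyyyy...BBBBBBBBBB...BBBBBBBBBBBBBBBBBBB...yyyyy
yyyy...BBBBBBBBBBB....BBBBBBBBBBBBBBBBBBB..yyyyy
yyyy..BBBBBBBBBBBBB...BBBBBBBBBBBBBBBBBBB...yyyy
yyyy..BBBBBBBBBBBBB....BBBBBBBBBBBBBBBBBBB..yyyy
yyy...BBBBBBBBBBBBB.........BBBBBBBBBBBBBB..yyyy
yyy..BBBBBBBBBBBBBB...........BBBBBBBBBBB...yyyy
yyy..BBBBBBBBBBBBB...y..yyyy...BBBBBBBBB....yyyy
yyy..BBB
[... 810 characters left out ...]
........yyyyyy
yyyyyy...BBBBBBBBBBBBBBBBBBBBB.......BBB..yyyyyy
yyyyyyy...BBBBBBBBBBBBBBBBBBBB.......BB..yyyyyyy
yyyyyyyy...BBBBBBBBBBBBBBBBBBB...........yyyyyyy
yyyyyyyyy...BBBBBBBBBBB..BBBBBB.........yyyyyyyy
yyyyyyyyyy....BBBBBBBB...BBBBBB........yyyyyyyyy
yyyyyyyyyyyy....BBBBB....BBBBBB......yyyyyyyyyyy
yyyyyyyyyyyyy......B....BBBBBB......yyyyyyyyyyyy
yyyyyyyyyyyyyyyy....................yyyyyyyyyyyy
yyyyyyyyyyyyyyyyyyy.................yyyyyyyyyyyy
yyyyyyyyyyyyyyyyyyyyyyyyyyyyyyyy....yyyyyyyyyyyy
yyyyyyyyyyyyyyyyyyyyyyyyyyyyyyyy....yyyyyyyyyyyy
yyyyyyyyyyyyyyyyyyyyyyyyyyyyyyyy....yyyyyyyyyyyy
yyyyyyyyyyyyyyyyyyyyyyyyyyyyyyyy....yyyyyyyyyyyy
yyyyyyyyyyyyyyyyyyyyyyyyyyyyyyyy....yyyyyyyyyyyy
```

>>> step_arm([
  [1, 0, 0, 0, 0, 0, -6],
  [1, 0, 0, 0, 0, 0, -10],
  [1, 0, 0, 0, 0, 0, -10],
  [1, 0, 0, 0, 0, 0, -10],
  [1, 0, 0, 0, 0, 0, -10],
  [1, 0, 0, 0, 0, 0, -10],
  [1, 0, 0, 0, 0, 0, -10],
  [1, 0, 0, 0, 0, 0, -10],
  [1, 0, 0, 0, 0, 0, -9],
  [1, 0, 0, 0, 0, 0, -5],
])

```text
time: 27.15
position: [408.2, -228.0, 147.2]
eef_rot: [[-0.003, 1.0, -0.002], [1.0, 0.003, 0.002], [0.002, -0.002, -1.0]]
force: [-0.1, 0.0, -2.2]
finger_gap: 0.616
gripper_force: 18.0
```

>>> step_arm([
  [1, -0.02, 0.006, 0, 0, 0, 0],
  [1, -0.035, 0.008, 0, 0, 0, 0],
  [1, -0.035, 0.008, 0, 0, 0, 0],
  [1, -0.03, 0.007, 0, 0, 0, 0],
  [1, -0.015, 0.003, 0, 0, 0, 0],
  [1, 0, 0, 0.03, 0, 0, 0],
  [1, 0, 0, 0.04, 0, 0, 0],
  [1, 0, 0, 0.03, 0, 0, 0],
  [1, 0, 0, 0.015, 0, 0, 0],
  [1, 0, 0, 0, 0, 0, 0],
])

```text
time: 28.4
position: [440.3, -362.9, 32.3]
eef_rot: [[0.0, 1.0, -0.002], [1.0, -0.0, 0.002], [0.002, -0.002, -1.0]]
force: [-0.1, -0.3, -2.7]
finger_gap: 0.621
gripper_force: 18.0
```

>>> step_arm([
  [1, 0, 0, 0.008, 0, 0, 0],
  [1, 0, 0, 0.005, 0, 0, 0],
  [1, 0, 0, 0.003, 0, 0, 0],
  [1, 0, 0, 0.002, 0, 0, 0],
  [1, 0, 0, 0.001, 0, 0, 0],
  [1, 0, 0, 0.0005, 0, 0, 0],
  [1, 0, 0, 0, 0, 0, 0],
  [1, 0, 0, 0, 0, 0, 0],
  [1, 0, 0, 0, 0, 0, 0],
  [1, 0, 0, 0, 0, 0, 0],
])

```text
time: 29.65
position: [440.8, -363.4, 13.8]
eef_rot: [[0.0, 1.0, 0.0], [1.0, -0.0, -0.0], [-0.0, 0.0, -1.0]]
force: [0.3, -0.3, -2.0]
finger_gap: 0.619
gripper_force: 18.0
```

```bash
python3 - <<'E'
from h import *
F=[];T=[]
for i in range(6):
  s=observe();capture("top");F.append(s["force"]);T.append(s["torque"])
print(np.mean(F,0).round(2),np.mean(T,0).round(3),np.round(s["position"],2))
E
```

```text
[ 0.1   0.15 -2.82] [-0.109 -0.055 -0.007] [ 440.72 -363.35   13.73]
```

>>> step_arm([
  [1, 0, 0, 0.0004, 0, 0, 0],
  [1, 0, 0, 0, 0, 0, 0],
  [1, 0, 0, 0.0004, 0, 0, 0],
  [1, 0, 0, 0, 0, 0, 0],
  [1, 0, 0, 0.0004, 0, 0, 0],
  [1, 0, 0, 0, 0, 0, 0],
  [1, 0, 0, 0, 0, 0, 0],
  [1, 0, 0, 0, 0, 0, 0],
  [1, 0, 0, 0, 0, 0, 0],
  [1, 0, 0, 0, 0, 0, 0],
])

```text
time: 31.2
position: [440.8, -363.4, 12.7]
eef_rot: [[0.0, 1.0, 0.0], [1.0, -0.0, -0.0], [-0.0, 0.0, -1.0]]
force: [-0.2, -0.3, -0.0]
finger_gap: 0.619
gripper_force: 18.0
```

```bash
python3 - <<'E'
from h import *
F=[];T=[]
for i in range(6):
  s=observe();capture("top");F.append(s["force"]);T.append(s["torque"])
print(np.mean(F,0).round(2),np.mean(T,0).round(3),np.round(s["position"],2))
E
```

```text
[-0.41  0.37  1.19] [ 0.048  0.002 -0.02 ] [ 440.77 -363.43   12.67]
```

Standing on the board. Now release and go up.

>>> step_arm([
  [0.5, 0, 0, 0, 0, 0, 0],
  [-1, 0, 0, 0, 0, 0, 0],
  [-1, 0, 0, 0, 0, 0, 0],
  [-1, 0, 0, 0, 0, 0, 0],
  [-1, 0, 0, 0, 0, 0, 0],
  [-1, 0, 0, 0, 0, 0, 0],
  [-1, 0, 0, 0, 0, 0, 0],
  [-1, 0, 0, -0.005, 0, 0, 0],
  [-1, 0, 0, -0.01, 0, 0, 0],
  [-1, 0, 0, -0.02, 0, 0, 0],
])

```text
time: 32.75
position: [440.4, -363.0, 47.9]
eef_rot: [[0.0, 1.0, -0.001], [1.0, -0.0, 0.001], [0.001, -0.001, -1.0]]
force: [0.7, 0.3, -0.8]
finger_gap: 1.0
gripper_force: 0.0
```

>>> step_arm([
  [-1, 0, 0, -0.03, 0, 0, 0],
  [-1, 0, 0, -0.04, 0, 0, 0],
  [-1, 0, 0, -0.04, 0, 0, 0],
  [-1, 0, 0, -0.04, 0, 0, 0],
  [-1, 0, 0, -0.024, 0, 0, 0],
  [-1, 0, 0, 0, 0, 0, 0],
  [-1, 0, 0, 0, 0, 0, 0],
  [-1, 0, 0, 0, 0, 0, 0],
  [-1, 0, 0, 0, 0, 0, 0],
  [-1, 0, 0, 0, 0, 0, 0],
])

```text
time: 34.0
position: [440.6, -363.2, 220.8]
eef_rot: [[0.0, 1.0, -0.001], [1.0, -0.0, 0.001], [0.001, -0.001, -1.0]]
force: [-1.2, 0.2, -1.4]
finger_gap: 1.001
gripper_force: 0.0
```

```bash
python3 - <<'E'
from h import *
s=observe();c=cam("wrist");print(s["position"],s["force"])
hsv=cv2.cvtColor(c["im"],cv2.COLOR_RGB2HSV)
m=cv2.inRange(hsv,(5,200,150),(18,255,255));m[:130]=0;m[225:]=0;m[:,:310]=0;m[:,350:]=0
r=cv2.minAreaRect(max(cv2.findContours(m,0,2)[0],key=cv2.contourArea))
print(np.round([ray(c,*q,48) for q in cv2.boxPoints(r)],1))
# dish & tealight in wrist view
m=cv2.inRange(hsv,(95,60,40),(120,255,255));m[:,:400]=0;m[:,560:]=0;m[150:]=0
k=max(cv2.findContours(m,0,1)[0],key=cv2.contourArea);H=cv2.convexHull(k);u,v=cv2.fitEllipse(H)[0];print("dish",ray(c,u,v,22))
z=np.zeros_like(m);cv2.fillPoly(z,[H],255);z=cv2.erode(z,np.ones((9,9)));z[m>0]=0
k=max(cv2.findContours(z,0,1)[0],key=cv2.contourArea);print("tea",cv2.boundingRect(k),ray(c,*cv2.minEnclosingCircle(k)[0],26))
E
```

```text
[ 440.57698503 -363.22453132  220.8488723 ] [-1.21193699  0.24029755 -1.36987653]
[[ 452.3 -404.6   48. ]
 [ 453.1 -317.9   48. ]
 [ 464.9 -318.2   48. ]
 [ 465.  -404.9   48. ]]
dish [ 623.87748835 -223.7862398    22.        ]
tea (457, 50, 38, 36) [ 623.08645946 -228.62015907   26.        ]
```

```bash
python3 -c "
from station import *
print(hand_in())"
```

```text
the job is handed in; nothing more can be done
None
```

The tealight is in the middle of the blue dish, the reacher is back flat on the wooden board and released, and the job was handed in at about 34 s; I did not re-check the things on the riser at the end.

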